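# Lay a bottle case down on the racking board

### The job

Lay the standing wooden bottle case down on the racking board: slide it upright until its foot stands flush against the board's low step, then push it high up so that it tips over the step and lies on its side along the board, its top end (the lid) foremost. Then push it along the board, straight, until that end is fully home, flat against the fence with the fence's sprung pin pressed in. There are bottles inside, so push gently, with no more than about 2 kg (20 N) at any time, and leave everything else where it stands.

Things in the scene. Friction and masses are not known exactly. Their poses are not given: they have to be found in the camera images.
- case_center (a point): Centre (and centre of mass) of the wooden bottle case, a closed box of pale planks, 100 mm (its x) by 130 mm (its y) by 300 mm (its z, foot to lid), 0.48 to 0.75 kg, loose, too wide to grip. It starts upright in front of the board's step, its +y side roughly toward the board. Pushed only below 60 mm height it slides upright with up to 6 N; touched higher it rocks.
- case_toe (a point): Middle of the case's bottom edge on the side facing the board (65 mm along the case's y from the middle of its foot); axes as the case.
- case_lid (a point): Middle of the case's lid, the 100 x 130 mm end face that is uppermost at the start (150 mm along the case's z from its centre); axes as the case.
- board: Racking board: a plain wooden board fixed on the chest, 160 mm wide (its x), 370 mm long (its y), 16 mm thick. Origin: middle of its near end edge, at chest level; the board runs from there along its +y. That upright end face, 16 mm high, is the step over which the case is tipped; the case may drop onto the board. z is up.
- pin (a joint): Sprung brass pin, 10 mm thick, that sticks out 8 mm from the middle of the fence's face, 32 mm above the board; value: how far it is pressed in, 0 free to 0.008 m flush, under 1 N. The fence is a rigid wooden bar, 150 mm wide and 50 mm high, across the far end of the board, facing the step 310 to 340 mm from it; where it is clamped differs each time and is not measured: feel for it.
- tasting_glass: Bystander, loose on the chest: empty stemmed glass, 64 mm wide, 155 mm tall. Origin: centre of its underside.
- beaker: Bystander, loose on the chest: stoneware beaker, 63 mm wide, 80 mm tall. Origin: centre of its underside.
- matchbox: Bystander, loose on the chest: matchbox 36 x 54 x 16 mm lying flat. Origin: centre of its underside.
- corkscrew: Bystander, loose on the chest: metal wing corkscrew with wooden bar, standing, 43 x 65 x 125 mm. Origin: centre of its underside.
- candle_stub: Bystander, loose on the chest: pale candle stub, 64 mm wide, 61 mm tall. Origin: centre of its underside.
- stopper: Bystander, loose on the chest: wooden bottle stopper with a cork, 31 mm wide, 56 mm tall. Origin: centre of its underside.
- case: The same wooden case; origin: centre of its foot (the end that stands on the chest at the start). Pushed high (200 mm or more up) with its foot against the step it tips with 1 to 3 N, overbalances at about 24 degrees and falls the rest by itself; it then lies with its foot end near the step and that end face upright, where it can be pushed along.

How it is judged:
On the way, in this order (a step that is already met when the one before it is completed fails the run):
1. the case stands upright with its foot flush against the board's step (gap under 4 mm, within 0.06 rad) (angle between case_center's own z axis and vertical below 0.06 rad and y of case_toe in the frame of board between -0.004 and 0.004 m and angle between the y axis of case_center and the y axis of board, either way round below 0.06 rad and height (world z) of case below 0.006 m), for 0.2 s.
2. the case lies on its side on the board, lid foremost (angle between case_center's own z axis and vertical between 1.5 and 1.64 rad and angle between case_center's own x axis and vertical above 1.5 rad and height (world z) of case_center between 0.074 and 0.088 m and y of case_lid in the frame of board above 0.2 m and x of case_center in the frame of board between -0.035 and 0.035 m), for 0.2 s.
At the end, for the whole second after the job is handed in: The case lies flat on its side on the board (within 0.07 rad), lid foremost, its middle within 35 mm of the board's centre line, its lid end flat against the fence (the pin pressed in by more than 6 of its 8 mm, square within 0.05 rad), at rest (all of step 2 and angle between the z axis of case_center and the y axis of board, either way round below 0.05 rad and value of joint pin above 0.006 m and linear speed of case below 0.01 m/s and angular speed of case below 0.05 rad/s); the robot touches nothing.
It fails at once if the robot pushes the case with more than 25 N (contact force between any of the arm, the fingers and case above 25 N).
It fails at once if the case is lifted clear off (height (world z) of case_center above 0.2 m).
It fails at once if a bystander is shifted more than 20 mm or knocked over (distance of any of tasting_glass, beaker, matchbox, corkscrew, candle_stub, stopper from where it was at the start of the episode above 0.02 m or angle between any of tasting_glass, beaker, matchbox, corkscrew, candle_stub, stopper's own z axis and vertical above 0.4 rad).
It also fails if it takes over 72 s, if anything falls off the work surface, if the arm or the gripper's body presses on something with over 40 N, if the wrist force passes 120 N, or if a joint passes its speed limit or range.

### The arm

A 7-joint arm with a two-finger parallel gripper is mounted at the origin on a cart in front of the work surface, level with it; the furniture and walls round the work are solid. World frame = base frame: x ahead of the robot, y to its left, z up, the work surface at z = 0. Lengths are in m, angles in rad, forces in N, time in s.
With the tool pointing down it reaches from about 0.425 to 0.925 m from the base axis. Payload 6.8 kg.
Tool frame: the origin (TCP) lies at the very end of the fingers, on their centre line; the grasp point (between the pads) lies 19 mm behind it (env.grip_depth is the distance from the TCP to the grasp point, in m); z points along the fingers, y is the direction in which the jaws open and shut (so a half turn about z gives the same grasp; the last joint's range is limited). The gripper opens to 88 mm and grips with 3 to 60 N. Pads are 20 mm wide; open, the fingers measure 115 mm over their backs; the gripper's body (75 mm by 178 mm) begins 61 mm behind the grasp point.
Start: joints at [-1.281, 0.477, 0.022, 1.555, -0.011, 1.109, -0.083], TCP at [0.261, 0.622, 0.223] pointing down, gripper open.
Joint ranges: [-2.96, 2.96], [-0.34, 2.1], [-1.41, 1.46], [0.24, 2.44], [-1.37, 4.51], [0.17, 1.92], [-2.96, 2.96]. Speed limits (rad/s): [2.39, 2.39, 3.14, 3.14, 3.14, 3.14, 3.14].

### API

Orientations are given as a rotation vector (axis times angle).
In Python, from bench import get_state, eyes, order, env gives the robot as it stands.
- The arm moves only by the tool step_arm, never from a script. Its arguments are lists of equal length, an entry for each row: "jaw": the gripper command: -1 is fully open, 1 is shut, values between are in proportion; "travel": the shift along the tool's x, y, z scaled (see below), a list of three; "turn": the turn, a rotation vector about the tool's x, y, z scaled (see below), a list of three. A call has 1 to 12 rows; each row shifts and turns the commanded pose from where the row before left it, along the tool's axes as they then stand; what a row does not reach is not made up. The controller multiplies each number of a shift by 500 mm and each number of a turn by 45 degrees. A row lasts 1/12 s, in which the tool goes at most 41.7 mm and 7.16 degrees, less where a joint would pass 70% of its speed; a pose out of reach is approached as far as the arm can. A call with a number of a shift or a turn outside -1 to 1 is refused whole. A call with a gripper value outside its range is refused whole. The fingers move at their own pace and stop on an object; "squeeze" is the grip in N (left out, the last holds). Time passes only in rows, so rows that do not move let the fingers close. It gives the time, the measured TCP pose, the force and the opening at its end, in the units of the state.
- get_state(): the state, without advancing time (a new reading comes with each control period).
- eyes.grab_frame(name): name is "side" or "top"; returns a dict with "image" (400x640x3 uint8, red, green, blue), "fx", "fy", "cx", "cy" (pixels), "D" ([k1, k2, p1, p2, k3] as OpenCV has them; the pictures are not rectified), "R" (3x3) and "t" (3): a world point X has camera coordinates R X + t. Camera axes: x right, y down, z forward; pixel columns grow to the right and rows downward; lengths in m; the calibration is good to about 2 mm. A picture is of the moment at which its call begins. There is no depth.
- order.hand_in(): hands the job in, once; it reports no verdict.
The state is a dict: "clock": time; "joint_pos": joint angles; "joint_velocities": joint speeds; "tau": joint torques, N m; "ee_pos": TCP position; "orientation": TCP orientation; "contact_force": force on the tool from outside, world axes, zero at the start; "moment": the same for the moment, N m; "opening": finger opening in m.
Only numpy, scipy, OpenCV 4.12 (cv2) and the standard library are available. Lean on these libraries where they do the work, as an engineer would, in place of code of your own. Each camera call takes 0.05 s, during which the arm holds its last target.

## Working session

There is one attempt and no reset: what is moved stays moved. The work goes in short steps, Python scripts to look and compute and a tool call to move; the robot and the scene stay as the last step left them, time stands still between calls to the robot, and variables do not carry over. Pictures are saved under pics/ and viewed, and the job is handed in when it is done.

Besides the shell and the picture viewer there is one more tool, called after ">>>" in YAML: its name, and indented under it one key for each argument. step_arm: Moves the arm, as the interface text tells. Its arguments: {"type":"object","properties":{"jaw":{"type":"array"},"travel":{"type":"array"},"turn":{"type":"array"},"squeeze":{"type":"number"}},"required":["jaw","travel","turn"]}

```bash
ls; mkdir -p pics
python3 - <<'E'
from bench import get_state, eyes, order, env
import cv2, numpy as np
print(get_state()); print([a for a in dir(env) if a[0]!='_'])
for n in ("side","top"):
    f=eyes.grab_frame(n); cv2.imwrite(f"pics/{n}0.png",f["image"][:,:,::-1]); print(n,{k:np.round(v,4).tolist() if k!='image' else 0 for k,v in f.items()})
    import pickle; pickle.dump(f,open(f"pics/{n}0.pkl","wb"))
E
```

```text
pics
{'clock': 0.0, 'joint_pos': array([-1.28112046,  0.47776452,  0.02233711,  1.55641335, -0.01149542,
        1.10926829, -0.08309396]), 'joint_velocities': array([ 0.00066155,  0.00074853, -0.00099499, -0.00107412,  0.00016391,
        0.00089524,  0.00033747]), 'tau': array([ 1.55568137e-04, -5.82859039e+01,  1.53458789e+00, -2.72595567e+01,
       -5.43478550e-02,  1.72361947e-02,  1.60816430e-04]), 'ee_pos': array([0.26126299, 0.62176417, 0.2217216 ]), 'orientation': array([-6.20621455e-01, -3.07946209e+00,  2.68923569e-03]), 'contact_force': array([ 0.04605921,  0.40072614, -0.57105481]), 'moment': array([-0.02005363,  0.00599613, -0.00660823]), 'opening': 0.08779879282578149}
['IKError', 'grip_depth']
side {'image': 0, 'fx': 373.6194, 'fy': 373.6194, 'cx': 317.5978, 'cy': 194.612, 'D': [-0.0607, 0.0, 0.0, 0.0, 0.0], 'R': [[0.9346, -0.3556, 0.0006], [-0.2151, -0.5667, -0.7954], [0.2832, 0.7433, -0.6061]], 't': [-0.4516, 0.3009, 0.7711]}
top {'image': 0, 'fx': 422.622, 'fy': 422.622, 'cx': 325.749, 'cy': 204.7241, 'D': [-0.1003, 0.0, 0.0, 0.0, 0.0], 'R': [[0.004, -0.9997, -0.0227], [-0.993, -0.0013, -0.1182], [0.1181, 0.023, -0.9927]], 't': [0.0862, 0.5344, 1.0507]}
```

View pics/side0.png

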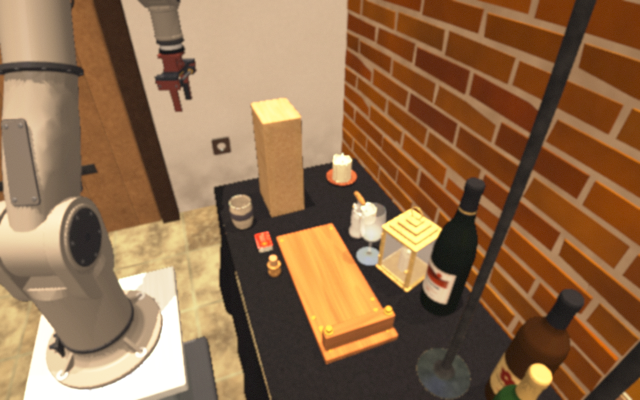

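View pics/top0.png

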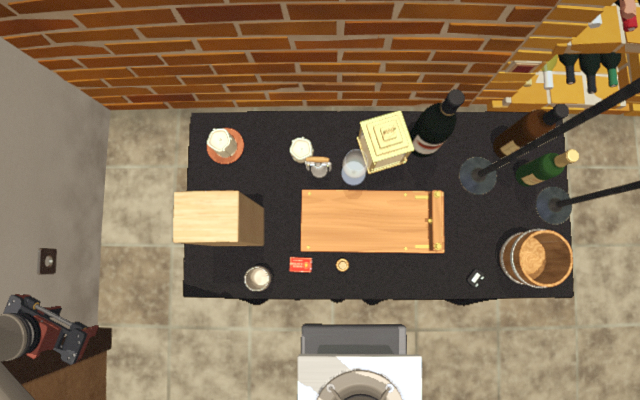

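The board runs towards world −y, from its step at about column 302 to the fence at about column 437 in the top view. The case stands left of it, with its lid at columns 173–240. I'll enlarge both views to measure.

```bash
cat > h.py <<'E'
import cv2, numpy as np, pickle
def K(f): return np.array([[f["fx"],0,f["cx"]],[0,f["fy"],f["cy"]],[0,0,1]])
def ray(f,p):
    u=cv2.undistortPoints(np.array([[p]],float),K(f),np.array(f["D"]))[0,0]
    R=np.array(f["R"]);t=np.array(f["t"]); return -R.T@t, R.T@np.array([u[0],u[1],1])
def onz(f,p,z):
    c,d=ray(f,p); return c+d*(z-c[2])/d[2]
def proj(f,X):
    return cv2.projectPoints(np.array(X,float).reshape(-1,3),cv2.Rodrigues(np.array(f["R"]))[0],np.array(f["t"]),K(f),np.array(f["D"]))[0][:,0]
def crop(img,x0,y0,w,h,s,name):
    c=cv2.resize(img[y0:y0+h,x0:x0+w],None,fx=s,fy=s,interpolation=cv2.INTER_CUBIC)
    for i in range(0,w,20):
        cv2.putText(c,str(x0+i),(i*s,10),0,.35,(255,255,0),1); cv2.line(c,(i*s,12),(i*s,18),(255,255,0),1)
    for i in range(0,h,20):
        cv2.putText(c,str(y0+i),(0,i*s+4),0,.35,(255,255,0),1)
    cv2.imwrite(name,c[:,:,::-1])
E
python3 - <<'E'
from h import *
t=pickle.load(open("pics/top0.pkl","rb"));s=pickle.load(open("pics/side0.pkl","rb"))
crop(t["image"],165,180,160,100,5,"pics/t1.png")
crop(t["image"],290,180,160,80,5,"pics/t2.png")
crop(s["image"],220,90,200,145,4,"pics/s1.png")
E
```

```text
(no output)
```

View pics/t1.png

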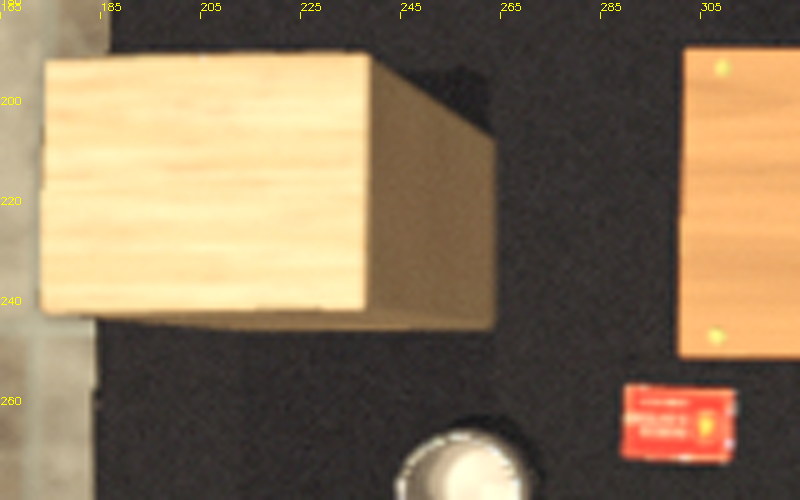

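View pics/t2.png

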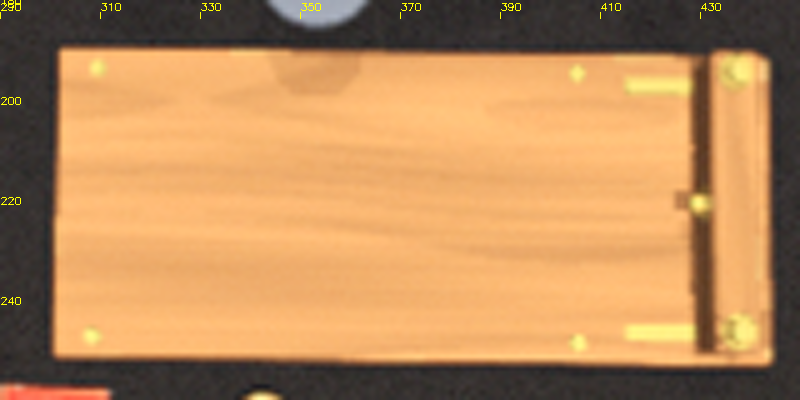

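View pics/s1.png

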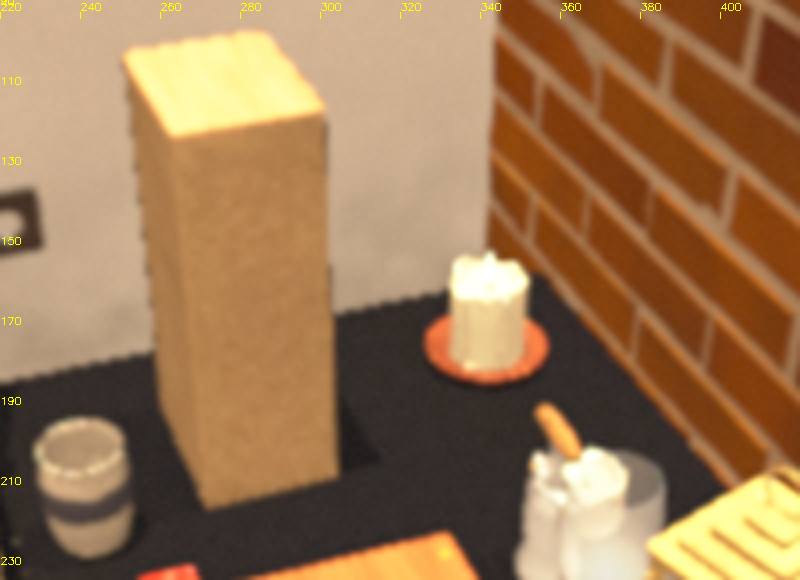

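Run:
```python
from h import *
from scipy.optimize import least_squares
t=pickle.load(open("pics/top0.pkl","rb"));s=pickle.load(open("pics/side0.pkl","rb"))
b=[onz(t,p,.016) for p in [(301.8,189.6),(300.8,251.4),(444,190.5),(444.2,253)]]
print("board",np.round(b,4).tolist())
print("lid",np.round([onz(t,p,.3) for p in [(174,192),(239,190.6),(238.2,242),(173,242.8)]],4).tolist())
print("foot",np.round([onz(t,p,0) for p in [(264,207.6),(263.8,245.8)]],4).tolist())
# case fit, both views. local corners; case +y toward board = world -y
def corners(q):
    x,y,a=q; c,n=np.cos(a),np.sin(a)
    ey=np.array([n,-c,0]); ex=np.cross(ey,[0,0,1])
    P=lambda i,j,z:np.array([x,y,z])+i*.05*ex+j*.065*ey
    return P
obs_t=[((174,192),(1,-1,.3)),((239,190.6),(1,1,.3)),((238.2,242),(-1,1,.3)),((173,242.8),(-1,-1,.3)),((263.8,245.8),(-1,1,0)),((264,207.6),(1,1,0))]
def s1(x,y):return (220+x/4,90+y/4)
obs_s=[(s1(125,55),0),(s1(265,32),0),(s1(325,108),0),(s1(175,136),0),(s1(207,508),1),(s1(338,476),1)]
def ex_sign(): pass
P=corners((.5,.3,0)); print("ex",P(1,0,0)-P(0,0,0))
def res(q,which="ts"):
    P=corners(q); r=[]
    # ex = ey x z
    sg=np.sign((P(1,0,0)-P(0,0,0))[0])
    if "t" in which:
        for p,(i,j,z) in obs_t: r+=list(proj(t,P(i*sg,j,z))[0]-p)
    if "s" in which:
        for (p,_),(i,j,z) in zip(obs_s,[(-1,-1,.3),(1,-1,.3),(1,1,.3),(-1,1,.3),(-1,1,0),(1,1,0)]): r+=list(proj(s,P(i*sg,j,z))[0]-p)
    return np.array(r)
for w in ("t","s","ts"):
    o=least_squares(res,(.55,.3,0),args=(w,)); print(w,o.x.round(4),np.round(o.fun,1).tolist())
# board fit
def bc(q):
    x,y,a=q;c,n=np.cos(a),np.sin(a);ey=np.array([n,-c,0]);ex=np.array([c,n,0])
    return [np.array([x,y,.016])+i*.08*ex+j*.37*ey for i,j in [(1,0),(-1,0),(1,1),(-1,1)]]
def rb(q):
    return np.concatenate([proj(t,X)[0]-p for X,p in zip(bc(q),[(301.8,189.6),(300.8,251.4),(444,190.5),(444.2,253)])])
o=least_squares(rb,(.55,.1,0));print("board",o.x.round(4),o.fun.round(1).tolist())
print("board side proj",[proj(s,X)[0].round(1).tolist() for X in bc(o.x)])
print("fence face z=.066 edge?",onz(t,(432.2,220),.066), onz(t,(432,190.5),.066),onz(t,(432.6,250),.066),"pin",onz(t,(430,220.6),.048))
for n,p in dict(match=(300,265),beaker=(257,278),stopper=(342,265),cork=(318,165),glass=(354,168),candle=(225,146)).items(): print(n,onz(t,p,.02).round(3))
```

```text
board [[0.576, 0.1508, 0.016], [0.415, 0.1518, 0.016], [0.5741, -0.2216, 0.016], [0.4113, -0.2177, 0.016]]
lid [[0.5273, 0.3814, 0.3], [0.5299, 0.2508, 0.3], [0.4299, 0.2497, 0.3], [0.4272, 0.3789, 0.3]]
foot [[0.5302, 0.2522, 0.0], [0.4292, 0.2507, 0.0]]
ex [-0.05  0.    0.  ]
t [0.4786 0.3155 0.0187] [0.0, -0.0, -0.3, 0.1, 0.1, 0.1, -0.3, -0.1, 0.4, -0.2, 0.3, 0.2]
s [0.4856 0.3126 0.0108] [-0.6, -0.8, 0.1, -0.6, 0.9, -0.4, -0.7, -0.6, 0.3, 0.8, 0.1, 0.8]
ts [0.4813 0.3147 0.0184] [0.5, -1.4, 0.2, -1.3, 0.5, -1.4, 0.1, -1.5, 0.8, -1.3, 0.6, -0.9, -2.5, -0.8, -1.9, -0.7, -0.9, -0.5, -2.4, -0.7, -1.1, 0.7, -1.4, 0.6]
board [ 0.4956  0.1508 -0.0087] [0.3, 0.1, 0.1, -0.3, -0.6, 0.6, 0.3, -0.4]
board side proj [[329.5, 223.2], [273.6, 237.1], [396.1, 335.3], [323.6, 361.2]]
fence face z=.066 edge? [ 0.49246613 -0.17694344  0.066     ] [ 0.56630207 -0.17834339  0.066     ] [ 0.41850304 -0.17629772  0.066     ] pin [ 0.49243973 -0.1754662   0.048     ]
match [0.38  0.153 0.02 ]
beaker [0.346 0.263 0.02 ]
stopper [0.381 0.046 0.02 ]
cork [0.641 0.109 0.02 ]
glass [0.633 0.014 0.02 ]
candle [0.693 0.358 0.02 ]
```

```bash
cat >> h.py <<'E'
from scipy.spatial.transform import Rotation as Ro
BA=-0.0087
def Rt(tilt_deg,a=BA):
    s,c=np.sin(np.radians(tilt_deg)),np.cos(np.radians(tilt_deg))
    y=np.array([np.cos(a),np.sin(a),0]); f=np.array([np.sin(a),-np.cos(a),0])
    z=f*s-np.array([0,0,1])*c; x=np.cross(y,z)
    return Ro.from_matrix(np.array([x,y,z]).T)
def plan(p1,R1,n,p0=None,R0=None):
    from bench import get_state
    s=get_state()
    p0=s["ee_pos"] if p0 is None else np.array(p0); R0=Ro.from_rotvec(s["orientation"]) if R0 is None else R0
    w=(R0.inv()*R1).as_rotvec()/n; d=(np.array(p1)-p0)/n
    print("turn",(w/np.radians(45)).round(4).tolist(),"maxdeg",np.degrees(np.linalg.norm(w)).round(2),"mm",(np.linalg.norm(d)*1000).round(1))
    R=R0
    T=[]
    for i in range(n):
        Rm=R*Ro.from_rotvec(w/2); T.append((Rm.inv().apply(d)/.5).round(4).tolist()); R=R*Ro.from_rotvec(w)
    print(T)
def st():
    from bench import get_state
    s=get_state(); R=Ro.from_rotvec(s["orientation"])
    print("t",round(float(s["clock"]),2),"p",s["ee_pos"].round(4),"z",R.as_matrix()[:,2].round(3),"y",R.as_matrix()[:,1].round(3),"F",s["contact_force"].round(2),"q",s["joint_pos"].round(2),"open",round(float(s["opening"]),3))
E
python3 - <<'E'
from h import *
plan([.47,.56,.22],Rt(0),10)
E
```

```text
turn [-0.0002, 0.0001, 0.1505] maxdeg 6.77 mm 21.8
[[-0.0429, 0.0073, 0.0004], [-0.0417, 0.0123, 0.0004], [-0.04, 0.0172, 0.0004], [-0.0377, 0.0218, 0.0003], [-0.0349, 0.0261, 0.0003], [-0.0316, 0.03, 0.0003], [-0.0278, 0.0335, 0.0004], [-0.0237, 0.0365, 0.0004], [-0.0192, 0.0391, 0.0004], [-0.0144, 0.0411, 0.0004]]
```

>>> step_arm:
  jaw: [-0.1,-0.1,-0.1,-0.1,-0.1,-0.1,-0.1,-0.1,-0.1,-0.1,-0.1]
  travel:
    - [-0.043,0.007,0]
    - [-0.042,0.012,0]
    - [-0.04,0.017,0]
    - [-0.038,0.022,0]
    - [-0.035,0.026,0]
    - [-0.032,0.03,0]
    - [-0.028,0.034,0]
    - [-0.024,0.036,0]
    - [-0.019,0.039,0]
    - [-0.014,0.041,0]
    - [0,0,0]
  turn:
    - [0,0,0.15]
    - [0,0,0.15]
    - [0,0,0.15]
    - [0,0,0.15]
    - [0,0,0.15]
    - [0,0,0.15]
    - [0,0,0.15]
    - [0,0,0.15]
    - [0,0,0.15]
    - [0,0,0.15]
    - [0,0,0]

```text
clock: 1.02
ee_pos: [0.479, 0.5692, 0.2219]
orientation: [2.237, 2.2, 0.0]
contact_force: [0.7, -0.1, -0.3]
opening: 0.0481
```

Run:
```python
from h import *
st()
plan([.479,.46,.10],Rt(50),10)
```

```text
t 1.02 p [0.479  0.5692 0.2219] z [ 0.003 -0.003 -1.   ] y [ 1.    -0.017  0.003] F [ 0.68 -0.07 -0.31] q [-1.16  0.61  0.33  1.38 -0.2   1.18 -0.83] open 0.048
turn [-0.0001, -0.1107, -0.0011] maxdeg 4.98 mm 16.4
[[-0.0207, 0.0003, 0.0254], [-0.0184, 0.0003, 0.0271], [-0.016, 0.0002, 0.0286], [-0.0134, 0.0002, 0.0299], [-0.0108, 0.0002, 0.0309], [-0.0081, 0.0002, 0.0317], [-0.0053, 0.0002, 0.0323], [-0.0025, 0.0002, 0.0326], [0.0004, 0.0002, 0.0327], [0.0032, 0.0002, 0.0326]]
```

>>> step_arm:
  jaw: [-0.1,-0.1,-0.1,-0.1,-0.1,-0.1,-0.1,-0.1,-0.1,-0.1,-0.1]
  travel:
    - [-0.021,0,0.025]
    - [-0.018,0,0.027]
    - [-0.016,0,0.029]
    - [-0.013,0,0.03]
    - [-0.011,0,0.031]
    - [-0.008,0,0.032]
    - [-0.005,0,0.032]
    - [-0.003,0,0.033]
    - [0,0,0.033]
    - [0.003,0,0.033]
    - [0,0,0]
  turn:
    - [0,-0.11,0]
    - [0,-0.11,0]
    - [0,-0.11,0]
    - [0,-0.11,0]
    - [0,-0.11,0]
    - [0,-0.11,0]
    - [0,-0.11,0]
    - [0,-0.11,0]
    - [0,-0.11,0]
    - [0,-0.11,0]
    - [0,0,0]

```text
clock: 1.93
ee_pos: [0.4695, 0.4674, 0.0879]
orientation: [1.702, 1.704, -0.806]
contact_force: [-0.9, -0.8, -1.5]
opening: 0.0482
```

Run:
```python
from h import *
st()
plan([.479,.415,.032],Rt(58),6)
```

```text
t 1.93 p [0.4695 0.4674 0.0879] z [-0.008 -0.768 -0.641] y [ 1.    -0.003 -0.009] F [-0.86 -0.81 -1.5 ] q [-1.28  1.09  0.45  1.13  0.1   1.71 -0.93] open 0.048
turn [-0.0001, -0.029, 0.0023] maxdeg 1.31 mm 12.9
[[0.0034, 0.0034, 0.0253], [0.004, 0.0034, 0.0252], [0.0046, 0.0034, 0.0251], [0.0051, 0.0034, 0.025], [0.0057, 0.0033, 0.0249], [0.0063, 0.0033, 0.0247]]
```

>>> step_arm:
  jaw: [-0.1,-0.1,-0.1,-0.1,-0.1,-0.1,-0.1,-0.1]
  travel:
    - [0.0036,0.0034,0.025]
    - [0.0036,0.0034,0.025]
    - [0.0036,0.0034,0.025]
    - [0.0036,0.0034,0.025]
    - [0.0036,0.0034,0.025]
    - [0.0036,0.0034,0.025]
    - [0,0,0]
    - [0,0,0]
  turn:
    - [0,0,0]
    - [0,0,0]
    - [0,0,0]
    - [0,0,0]
    - [0,0,0]
    - [0,0,0]
    - [0,0,0]
    - [0,0,0]

```text
clock: 2.6
ee_pos: [0.4832, 0.4182, 0.0381]
orientation: [1.713, 1.703, -0.791]
contact_force: [-0.1, 0.1, 0.6]
opening: 0.0482
```

Run:
```python
from h import *
from bench import eyes
st()
plan([.479,.39,.032],Rt(50),4)
f=eyes.grab_frame("side");cv2.imwrite("pics/side2.png",f["image"][:,:,::-1])
```

```text
t 2.6 p [0.4832 0.4182 0.0381] z [-0.005 -0.761 -0.649] y [ 1.    -0.006 -0.001] F [-0.14  0.06  0.56] q [-1.26  1.09  0.44  1.26  0.11  1.56 -0.94] open 0.048
turn [0.0005, -0.0025, 0.0007] maxdeg 0.12 mm 7.3
[[-0.0068, -0.002, 0.0127], [-0.0068, -0.002, 0.0127], [-0.0068, -0.002, 0.0127], [-0.0068, -0.002, 0.0128]]
```

View pics/side2.png

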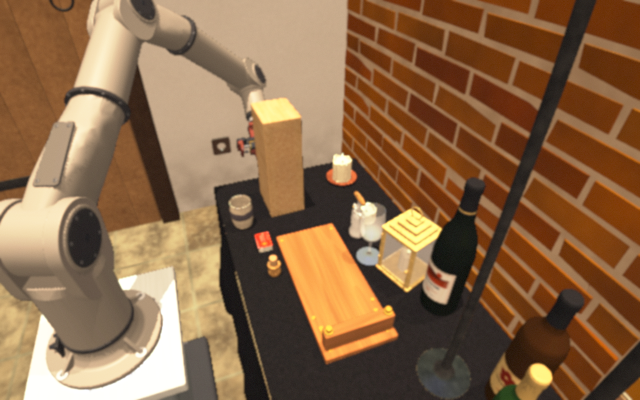

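The side view shows the case still in place (columns 250–303), the gripper low behind it and everything else clear. Next I'll move in to just short of the rear face.

>>> step_arm:
  jaw: [-0.1,-0.1,-0.1,-0.1,-0.1,-0.1]
  travel:
    - [-0.004,-0.002,0.0124]
    - [-0.004,-0.002,0.0124]
    - [-0.004,-0.002,0.0124]
    - [-0.004,-0.002,0.0124]
    - [0,0,0]
    - [0,0,0]
  turn:
    - [0,0,0]
    - [0,0,0]
    - [0,0,0]
    - [0,0,0]
    - [0,0,0]
    - [0,0,0]

```text
clock: 3.15
ee_pos: [0.479, 0.3944, 0.0284]
orientation: [1.713, 1.704, -0.791]
contact_force: [-0.9, 0.0, -0.3]
opening: 0.0482
```

>>> step_arm:
  jaw: [-0.1,-0.1,-0.1,-0.1,-0.1,-0.1]
  travel:
    - [-0.0026,0,0.003]
    - [-0.0026,0,0.003]
    - [-0.0026,0,0.003]
    - [-0.0026,0,0.003]
    - [-0.0026,0,0.003]
    - [-0.0026,0,0.003]
  turn:
    - [0,0,0]
    - [0,0,0]
    - [0,0,0]
    - [0,0,0]
    - [0,0,0]
    - [0,0,0]

```text
clock: 3.65
ee_pos: [0.4793, 0.3842, 0.0284]
orientation: [1.713, 1.707, -0.786]
contact_force: [0.6, 4.6, 0.4]
opening: 0.0487
```

Run:
```python
from h import *
st()
```

```text
t 3.65 p [0.4793 0.3842 0.0284] z [-0.002 -0.759 -0.651] y [ 1.    -0.004  0.001] F [0.57 4.64 0.39] q [-1.26  1.06  0.45  1.36  0.12  1.48 -0.94] open 0.049
```

>>> step_arm:
  jaw: [-0.1,-0.1,-0.1,-0.1,-0.1,-0.1,-0.1,-0.1,-0.1,-0.1]
  travel:
    - [-0.0026,0.0004,0.003]
    - [-0.0039,0.0006,0.0046]
    - [-0.0039,0.0006,0.0046]
    - [-0.0039,0.0006,0.0046]
    - [-0.0039,0.0006,0.0046]
    - [-0.0039,0.0006,0.0046]
    - [-0.0039,0.0006,0.0046]
    - [-0.0039,0.0006,0.0046]
    - [-0.0039,0.0006,0.0046]
    - [-0.0039,0.0006,0.0046]
  turn:
    - [0,0,0]
    - [0,0,0]
    - [0,0,0]
    - [0,0,0]
    - [0,0,0]
    - [0,0,0]
    - [0,0,0]
    - [0,0,0]
    - [0,0,0]
    - [0,0,0]

```text
clock: 4.48
ee_pos: [0.4818, 0.3536, 0.0283]
orientation: [1.713, 1.704, -0.79]
contact_force: [-0.6, 4.0, 1.1]
opening: 0.0483
```

Run:
```python
from h import *
from bench import eyes
st()
f=eyes.grab_frame("top");cv2.imwrite("pics/top3.png",f["image"][:,:,::-1]); crop(f["image"],165,140,160,120,5,"pics/t3.png")
```

```text
t 4.48 p [0.4818 0.3536 0.0283] z [-0.004 -0.76  -0.65 ] y [ 1.    -0.005 -0.   ] F [-0.64  4.02  1.11] q [-1.25  1.04  0.45  1.43  0.13  1.43 -0.93] open 0.048
```

View pics/t3.png

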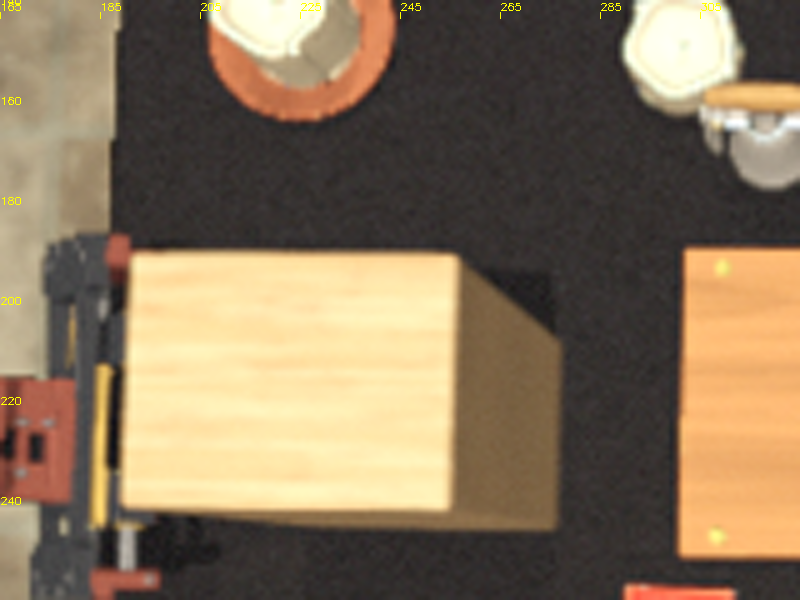

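The case is upright and square to the board. Its toe is at columns 276.5–277 and the step at 301.

Run:
```python
from h import *
t=pickle.load(open("pics/top0.pkl","rb"))
print([onz(t,p,0).round(4).tolist() for p in [(276.9,208),(276.3,245.6)]],[onz(t,p,.3).round(4).tolist() for p in [(191,190.5),(256.5,191),(255.2,242.2),(189.2,241.2)]])
```

```text
[[0.5292, 0.2177, 0.0], [0.4299, 0.2177, 0.0]] [[0.5302, 0.3469, 0.3], [0.5291, 0.2163, 0.3], [0.4297, 0.2166, 0.3], [0.4307, 0.3465, 0.3]]
```

>>> step_arm:
  jaw: [-0.1,-0.1,-0.1,-0.1,-0.1,-0.1,-0.1,-0.1,-0.1,-0.1]
  travel:
    - [-0.0039,0.0006,0.0046]
    - [-0.0039,0.0006,0.0046]
    - [-0.0039,0.0006,0.0046]
    - [-0.0039,0.0006,0.0046]
    - [-0.0039,0.0006,0.0046]
    - [-0.0039,0.0006,0.0046]
    - [-0.0039,0.0006,0.0046]
    - [-0.0039,0.0006,0.0046]
    - [-0.0039,0.0006,0.0046]
    - [-0.0039,0.0006,0.0046]
  turn:
    - [0,0,0]
    - [0,0,0]
    - [0,0,0]
    - [0,0,0]
    - [0,0,0]
    - [0,0,0]
    - [0,0,0]
    - [0,0,0]
    - [0,0,0]
    - [0,0,0]

```text
clock: 5.37
ee_pos: [0.4847, 0.3235, 0.0283]
orientation: [1.713, 1.704, -0.79]
contact_force: [-0.5, 5.4, 0.5]
opening: 0.0485
```

>>> step_arm:
  jaw: [-0.1,-0.1,-0.1,-0.1,-0.1,-0.1,-0.1,-0.1,-0.1]
  travel:
    - [-0.0039,0.0006,0.0046]
    - [-0.0039,0.0006,0.0046]
    - [-0.0039,0.0006,0.0046]
    - [-0.0039,0.0006,0.0046]
    - [-0.0039,0.0006,0.0046]
    - [-0.0039,0.0006,0.0046]
    - [-0.0039,0.0006,0.0046]
    - [-0.0039,0.0006,0.0046]
    - [-0.0039,0.0006,0.0046]
  turn:
    - [0,0,0]
    - [0,0,0]
    - [0,0,0]
    - [0,0,0]
    - [0,0,0]
    - [0,0,0]
    - [0,0,0]
    - [0,0,0]
    - [0,0,0]

```text
clock: 6.12
ee_pos: [0.4873, 0.2964, 0.0282]
orientation: [1.713, 1.704, -0.789]
contact_force: [0.5, 5.1, 2.4]
opening: 0.0479
```

>>> step_arm:
  jaw: [-0.1,-0.1,-0.1,-0.1,-0.1]
  travel:
    - [-0.0013,0,0.0015]
    - [-0.0013,0,0.0015]
    - [-0.0013,0,0.0015]
    - [-0.0013,0,0.0015]
    - [-0.0013,0,0.0015]
  turn:
    - [0,0,0]
    - [0,0,0]
    - [0,0,0]
    - [0,0,0]
    - [0,0,0]

```text
clock: 6.53
ee_pos: [0.4873, 0.2919, 0.0282]
orientation: [1.713, 1.705, -0.789]
contact_force: [-0.3, 5.1, 1.0]
opening: 0.0483
```

>>> step_arm:
  jaw: [-0.1,-0.1]
  travel:
    - [-0.0013,0,0.0015]
    - [-0.0013,0,0.0015]
  turn:
    - [0,0,0]
    - [0,0,0]

```text
clock: 6.7
ee_pos: [0.4873, 0.2899, 0.0282]
orientation: [1.713, 1.705, -0.789]
contact_force: [-1.0, 5.0, 2.2]
opening: 0.0483
```

>>> step_arm:
  jaw: [-0.1,-0.1]
  travel:
    - [-0.0013,0,0.0015]
    - [-0.0013,0,0.0015]
  turn:
    - [0,0,0]
    - [0,0,0]

```text
clock: 6.87
ee_pos: [0.4874, 0.2885, 0.0282]
orientation: [1.713, 1.706, -0.788]
contact_force: [-0.5, 8.8, 2.9]
opening: 0.0483
```

>>> step_arm:
  jaw: [-0.1,-0.1]
  travel:
    - [-0.0013,0,0.0015]
    - [-0.0013,0,0.0015]
  turn:
    - [0,0,0]
    - [0,0,0]

```text
clock: 7.03
ee_pos: [0.4874, 0.2883, 0.0282]
orientation: [1.714, 1.708, -0.785]
contact_force: [-1.2, 14.0, 5.3]
opening: 0.0483
```

Run:
```python
from h import *
from bench import eyes
st()
f=eyes.grab_frame("top"); crop(f["image"],185,170,160,100,5,"pics/t4.png")
f=eyes.grab_frame("side"); crop(f["image"],220,90,160,150,4,"pics/s4.png")
```

```text
t 7.03 p [0.4874 0.2883 0.0282] z [-0.002 -0.758 -0.653] y [ 1.    -0.003  0.001] F [-1.17 13.96  5.25] q [-1.22  0.99  0.47  1.57  0.17  1.32 -0.91] open 0.048
```

View pics/t4.png

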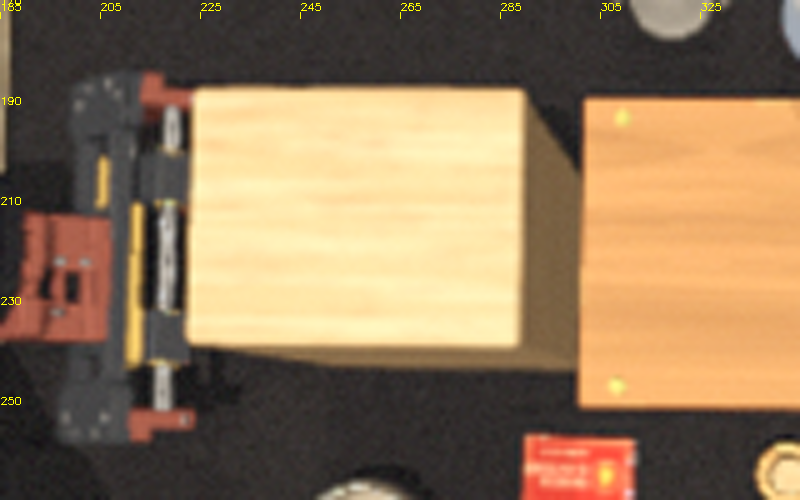

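View pics/s4.png

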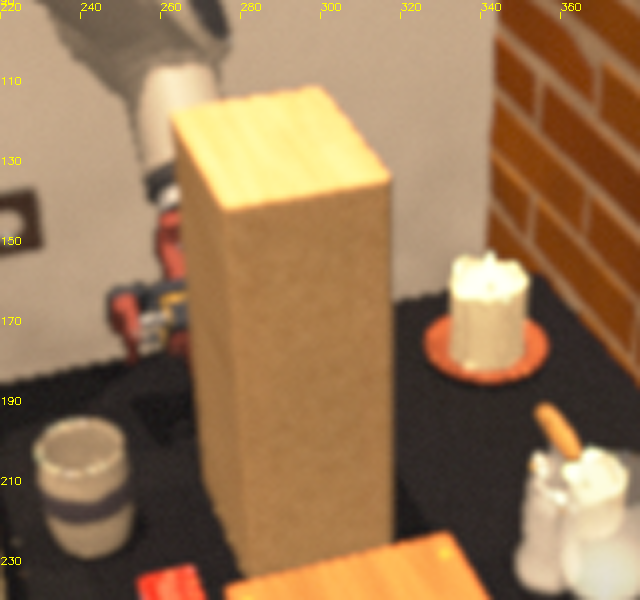

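The foot is flush: the case's lower front edge meets the board's end, upright and square. The force rose to 14 N at the stop. Next I back off and raise the tool.

>>> step_arm:
  jaw: [-0.1,-0.1,-0.1,-0.1,-0.1,-0.1]
  travel:
    - [0.0026,0,-0.003]
    - [0.0052,0,-0.006]
    - [0.0104,0,-0.0122]
    - [0.0156,0,-0.0182]
    - [0.0156,0,-0.0182]
    - [0.0026,0,-0.003]
  turn:
    - [0,0,0]
    - [0,0,0]
    - [0,0,0]
    - [0,0,0]
    - [0,0,0]
    - [0,0,0]

```text
clock: 7.63
ee_pos: [0.487, 0.327, 0.0276]
orientation: [1.712, 1.705, -0.79]
contact_force: [-0.2, 0.3, -0.0]
opening: 0.0483
```

Run:
```python
from h import *
from bench import eyes
st()
f=eyes.grab_frame("top"); crop(f["image"],185,170,160,100,5,"pics/t5.png");pickle.dump(f,open("pics/t5.pkl","wb"))
plan([.488,.34,.235],Rt(50),8)
```

```text
t 7.63 p [0.487  0.327  0.0276] z [-0.003 -0.76  -0.649] y [ 1.    -0.004 -0.001] F [-0.21  0.32 -0.04] q [-1.23  1.02  0.46  1.48  0.15  1.39 -0.92] open 0.048
turn [0.0005, -0.0013, 0.0005] maxdeg 0.07 mm 26.0
[[-0.0372, 0.0002, -0.0362], [-0.0373, 0.0002, -0.0362], [-0.0373, 0.0002, -0.0361], [-0.0374, 0.0002, -0.0361], [-0.0374, 0.0002, -0.0361], [-0.0374, 0.0002, -0.036], [-0.0375, 0.0002, -0.036], [-0.0375, 0.0002, -0.036]]
```

View pics/t5.png

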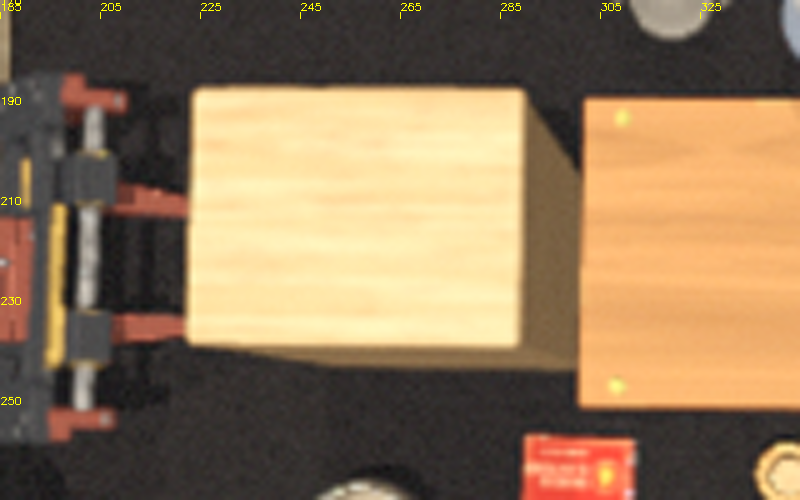

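>>> step_arm:
  jaw: [-0.1,-0.1,-0.1,-0.1,-0.1,-0.1,-0.1,-0.1,-0.1]
  travel:
    - [-0.0374,0,-0.036]
    - [-0.0374,0,-0.036]
    - [-0.0374,0,-0.036]
    - [-0.0374,0,-0.036]
    - [-0.0374,0,-0.036]
    - [-0.0374,0,-0.036]
    - [-0.0374,0,-0.036]
    - [-0.0374,0,-0.036]
    - [0,0,0]
  turn:
    - [0,0,0]
    - [0,0,0]
    - [0,0,0]
    - [0,0,0]
    - [0,0,0]
    - [0,0,0]
    - [0,0,0]
    - [0,0,0]
    - [0,0,0]

```text
clock: 8.43
ee_pos: [0.4892, 0.3376, 0.2403]
orientation: [1.718, 1.702, -0.783]
contact_force: [1.3, 0.4, 0.7]
opening: 0.048
```

Run:
```python
from h import *
st()
t=pickle.load(open("pics/t5.pkl","rb"))
print([onz(t,p,.3).round(4).tolist() for p in [(223.6,187.8),(289.6,188),(288.8,239.2),(222.2,239)]])
plan([.488,.293,.235],Rt(50),6)
```

```text
t 8.43 p [0.4892 0.3376 0.2403] z [-0.002 -0.758 -0.652] y [ 1.    -0.007  0.005] F [1.31 0.35 0.67] q [-1.27  0.78  0.53  1.4   0.22  1.67 -0.81] open 0.048
[[0.5355, 0.2816, 0.3], [0.535, 0.1517, 0.3], [0.4358, 0.1518, 0.3], [0.4354, 0.2812, 0.3]]
turn [0.001, -0.0026, -0.0006] maxdeg 0.13 mm 7.5
[[-0.0083, -0.0003, 0.0124], [-0.0083, -0.0003, 0.0124], [-0.0083, -0.0003, 0.0125], [-0.0083, -0.0003, 0.0125], [-0.0082, -0.0003, 0.0125], [-0.0082, -0.0003, 0.0125]]
```

>>> step_arm:
  jaw: [-0.1,-0.1,-0.1,-0.1,-0.1,-0.1,-0.1]
  travel:
    - [-0.009,-0.001,0.0106]
    - [-0.009,-0.001,0.0106]
    - [-0.009,0,0.0106]
    - [-0.009,0,0.0106]
    - [-0.009,0,0.0106]
    - [-0.005,0,0.0056]
    - [0,0,0]
  turn:
    - [0,0,0]
    - [0,0,0]
    - [0,0,0]
    - [0,0,0]
    - [0,0,0]
    - [0,0,0]
    - [0,0,0]

```text
clock: 9.02
ee_pos: [0.4862, 0.2979, 0.2354]
orientation: [1.714, 1.703, -0.791]
contact_force: [0.8, -0.3, 0.3]
opening: 0.0482
```

>>> step_arm:
  jaw: [-0.1,-0.1,-0.1,-0.1,-0.1,-0.1]
  travel:
    - [-0.0026,0,0.003]
    - [-0.0026,0,0.003]
    - [-0.0026,0,0.003]
    - [-0.0026,0,0.003]
    - [-0.0026,0,0.003]
    - [-0.0026,0,0.003]
  turn:
    - [0,0,0]
    - [0,0,0]
    - [0,0,0]
    - [0,0,0]
    - [0,0,0]
    - [0,0,0]

```text
clock: 9.52
ee_pos: [0.4862, 0.2878, 0.2355]
orientation: [1.713, 1.705, -0.789]
contact_force: [0.4, 3.2, 2.3]
opening: 0.0482
```

>>> step_arm:
  jaw: [-0.1,-0.1,-0.1,-0.1,-0.1,-0.1]
  travel:
    - [-0.0026,0,0.003]
    - [-0.0026,0,0.003]
    - [-0.0026,0,0.003]
    - [-0.0026,0,0.003]
    - [-0.0026,0,0.003]
    - [-0.0026,0,0.003]
  turn:
    - [0,0,0]
    - [0,0,0]
    - [0,0,0]
    - [0,0,0]
    - [0,0,0]
    - [0,0,0]

```text
clock: 10.02
ee_pos: [0.4861, 0.2755, 0.2356]
orientation: [1.713, 1.704, -0.79]
contact_force: [-0.5, 4.2, 2.7]
opening: 0.048
```

Run:
```python
from h import *
from bench import eyes
st()
f=eyes.grab_frame("side"); cv2.imwrite("pics/s6.png",f["image"][:,:,::-1])
```

```text
t 10.02 p [0.4861 0.2755 0.2356] z [-0.004 -0.76  -0.65 ] y [ 1.    -0.005  0.   ] F [-0.5   4.22  2.74] q [-1.26  0.71  0.55  1.55  0.26  1.58 -0.8 ] open 0.048
```

View pics/s6.png

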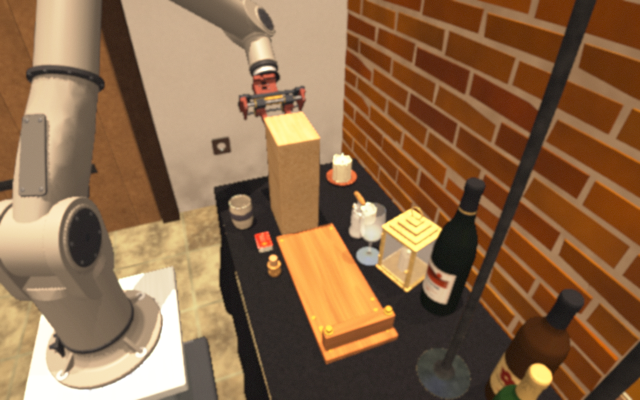

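The case is tilting cleanly about the step, with its lid now at columns 265–320. I continue at the same pace.

>>> step_arm:
  jaw: [-0.1,-0.1,-0.1,-0.1,-0.1,-0.1,-0.1,-0.1,-0.1,-0.1]
  travel:
    - [-0.0039,0,0.0046]
    - [-0.0039,0,0.0046]
    - [-0.0039,0,0.0046]
    - [-0.0039,0,0.0046]
    - [-0.0039,0,0.0046]
    - [-0.0039,0,0.0046]
    - [-0.0039,0,0.0046]
    - [-0.0039,0,0.0046]
    - [-0.0039,0,0.0046]
    - [-0.0039,0,0.0046]
  turn:
    - [0,0,0]
    - [0,0,0]
    - [0,0,0]
    - [0,0,0]
    - [0,0,0]
    - [0,0,0]
    - [0,0,0]
    - [0,0,0]
    - [0,0,0]
    - [0,0,0]

```text
clock: 10.9
ee_pos: [0.4859, 0.245, 0.2354]
orientation: [1.713, 1.704, -0.79]
contact_force: [-0.0, 1.5, 3.1]
opening: 0.0484
```

>>> step_arm:
  jaw: [-0.1,-0.1,-0.1,-0.1,-0.1,-0.1,-0.1,-0.1,-0.1,-0.1]
  travel:
    - [-0.0039,0,0.0046]
    - [-0.0039,0,0.0046]
    - [-0.0039,0,0.0046]
    - [-0.0039,0,0.0046]
    - [-0.0039,0,0.0046]
    - [-0.0039,0,0.0046]
    - [-0.0039,0,0.0046]
    - [-0.0039,0,0.0046]
    - [-0.0039,0,0.0046]
    - [-0.0039,0,0.0046]
  turn:
    - [0,0,0]
    - [0,0,0]
    - [0,0,0]
    - [0,0,0]
    - [0,0,0]
    - [0,0,0]
    - [0,0,0]
    - [0,0,0]
    - [0,0,0]
    - [0,0,0]

```text
clock: 11.73
ee_pos: [0.4857, 0.2148, 0.2352]
orientation: [1.713, 1.704, -0.79]
contact_force: [-0.1, 0.4, 1.8]
opening: 0.0485
```

Run:
```python
from h import *
from bench import eyes
st()
f=eyes.grab_frame("side"); cv2.imwrite("pics/s7.png",f["image"][:,:,::-1])
```

```text
t 11.73 p [0.4857 0.2148 0.2352] z [-0.004 -0.76  -0.649] y [ 1.    -0.005 -0.   ] F [-0.11  0.39  1.81] q [-1.24  0.65  0.57  1.67  0.31  1.5  -0.79] open 0.049
```

View pics/s7.png

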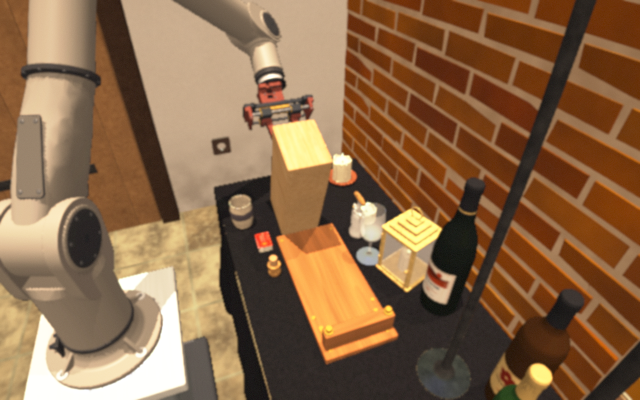

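>>> step_arm:
  jaw: [-0.1,-0.1,-0.1,-0.1,-0.1,-0.1,-0.1,-0.1,-0.1,-0.1]
  travel:
    - [-0.0039,0,0.0046]
    - [-0.0039,0,0.0046]
    - [-0.0039,0,0.0046]
    - [-0.0039,0,0.0046]
    - [-0.0039,0,0.0046]
    - [-0.0039,0,0.0046]
    - [-0.0039,0,0.0046]
    - [-0.0039,0,0.0046]
    - [-0.0039,0,0.0046]
    - [-0.0039,0,0.0046]
  turn:
    - [0,0,0]
    - [0,0,0]
    - [0,0,0]
    - [0,0,0]
    - [0,0,0]
    - [0,0,0]
    - [0,0,0]
    - [0,0,0]
    - [0,0,0]
    - [0,0,0]

```text
clock: 12.62
ee_pos: [0.4856, 0.1848, 0.2351]
orientation: [1.713, 1.704, -0.79]
contact_force: [-0.0, -0.2, -0.1]
opening: 0.0481
```

Run:
```python
from h import *
from bench import eyes
st()
f=eyes.grab_frame("side"); cv2.imwrite("pics/s8.png",f["image"][:,:,::-1])
```

```text
t 12.62 p [0.4856 0.1848 0.2351] z [-0.004 -0.76  -0.649] y [ 1.    -0.005 -0.   ] F [-0.03 -0.17 -0.05] q [-1.23  0.62  0.58  1.72  0.33  1.46 -0.79] open 0.048
```

View pics/s8.png

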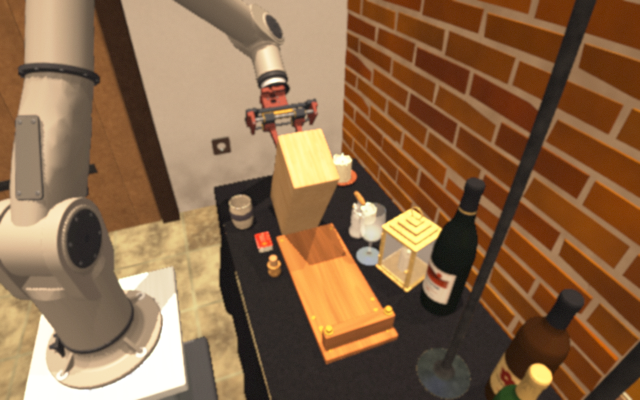

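Contact is lost and the case is past its balance point. I withdraw slightly and let it fall.

>>> step_arm:
  jaw: [-0.1,-0.1,-0.1,-0.1,-0.1,-0.1,-0.1,-0.1,-0.1,-0.1]
  travel:
    - [0.008,0,-0.009]
    - [0.013,0,-0.015]
    - [0.013,0,-0.015]
    - [0.013,0,-0.015]
    - [0.013,0,-0.015]
    - [0,0,0]
    - [0,0,0]
    - [0,0,0]
    - [0,0,0]
    - [0,0,0]
  turn:
    - [0,0,0]
    - [0,0,0]
    - [0,0,0]
    - [0,0,0]
    - [0,0,0]
    - [0,0,0]
    - [0,0,0]
    - [0,0,0]
    - [0,0,0]
    - [0,0,0]

```text
clock: 13.5
ee_pos: [0.4859, 0.2302, 0.2349]
orientation: [1.714, 1.703, -0.79]
contact_force: [-0.2, 0.6, 0.1]
opening: 0.0482
```

Run:
```python
from h import *
from bench import eyes
st()
f=eyes.grab_frame("side"); crop(f["image"],230,140,190,150,4,"pics/s9.png")
f=eyes.grab_frame("top"); crop(f["image"],285,170,160,100,5,"pics/t9.png");pickle.dump(f,open("pics/t9.pkl","wb"))
```

```text
t 13.5 p [0.4859 0.2302 0.2349] z [-0.005 -0.761 -0.649] y [ 1.    -0.006  0.   ] F [-0.22  0.59  0.15] q [-1.25  0.66  0.56  1.64  0.29  1.52 -0.8 ] open 0.048
```

View pics/s9.png

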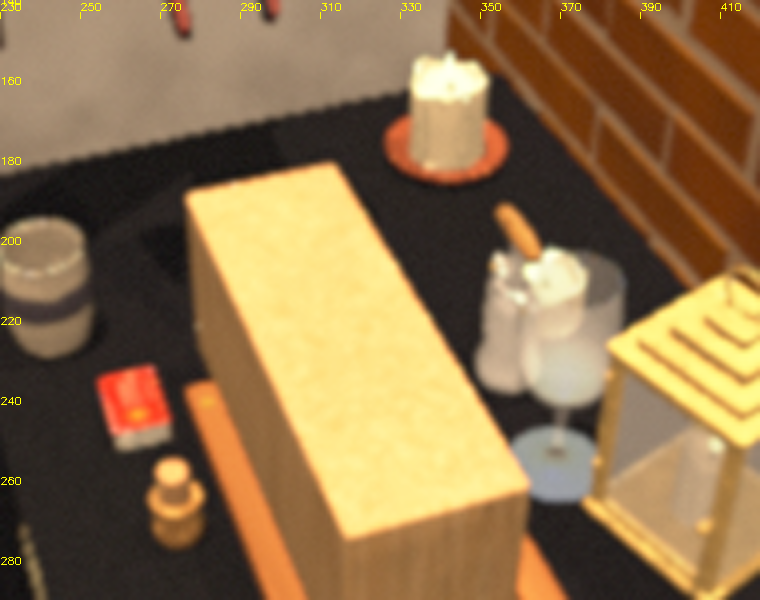

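View pics/t9.png

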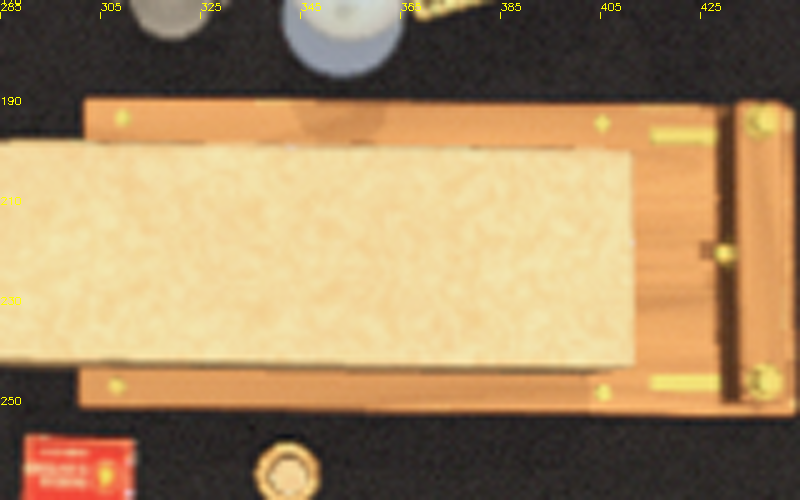

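The case is lying on its side on the board, lid foremost, with its lid edge at about column 411.5 and rows 200–243. The bystanders are undisturbed.

Run:
```python
from h import *
t=pickle.load(open("pics/t9.pkl","rb"))
crop(t["image"],240,180,160,90,5,"pics/t9b.png")
A=[onz(t,p,.146) for p in [(411.4,200.2),(411.9,243),(285,198.2),(285,242.4)]]
print(np.round(A,4).tolist())
q=np.array([.4956,.1508]);e=np.array([np.sin(BA),-np.cos(BA)])
for X in A: d=X[:2]-q; print((d@e).round(4),(d@np.array([e[1]*-1,e[0]])).round(4))
plan([.488,.215,.085],Rt(25),9)
```

```text
[[0.5314, -0.1117, 0.146], [0.4335, -0.111, 0.146], [0.5357, 0.1789, 0.146], [0.4341, 0.1774, 0.146]]
0.2621 0.0381
0.2623 -0.0599
-0.0285 0.0399
-0.0261 -0.0617
turn [0.0003, 0.0605, 0.0003] maxdeg 2.72 mm 16.7
[[0.0225, 0.0005, 0.0248], [0.0213, 0.0005, 0.0258], [0.0201, 0.0005, 0.0268], [0.0188, 0.0005, 0.0277], [0.0175, 0.0005, 0.0286], [0.0161, 0.0005, 0.0294], [0.0147, 0.0005, 0.0301], [0.0132, 0.0005, 0.0308], [0.0117, 0.0005, 0.0314]]
```

View pics/t9b.png

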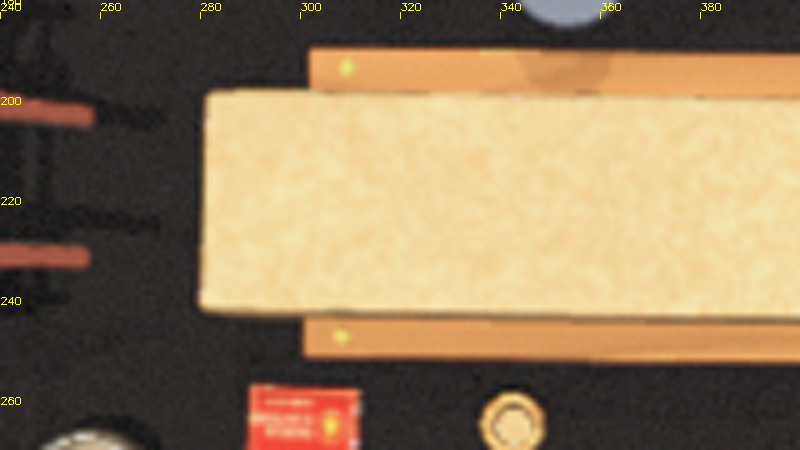

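Run:
```python
from h import *
plan([.486,.222,.075],Rt(35),9)
```

```text
turn [0.0003, 0.0358, 0.0003] maxdeg 1.61 mm 17.8
[[0.0255, 0.0, 0.0249], [0.0248, 0.0, 0.0256], [0.024, 0.0, 0.0262], [0.0233, 0.0, 0.0269], [0.0225, 0.0, 0.0276], [0.0217, 0.0, 0.0282], [0.0209, 0.0, 0.0288], [0.0201, 0.0, 0.0294], [0.0193, 0.0, 0.0299]]
```

>>> step_arm:
  jaw: [-0.1,-0.1,-0.1,-0.1,-0.1,-0.1,-0.1,-0.1,-0.1,-0.1]
  travel:
    - [0.0255,0,0.0249]
    - [0.0248,0,0.0256]
    - [0.024,0,0.0262]
    - [0.0233,0,0.0269]
    - [0.0225,0,0.0276]
    - [0.0217,0,0.0282]
    - [0.0209,0,0.0288]
    - [0.02,0,0.0294]
    - [0.0193,0,0.03]
    - [0,0,0]
  turn:
    - [0,0.036,0]
    - [0,0.036,0]
    - [0,0.036,0]
    - [0,0.036,0]
    - [0,0.036,0]
    - [0,0.036,0]
    - [0,0.036,0]
    - [0,0.036,0]
    - [0,0.036,0]
    - [0,0,0]

```text
clock: 14.43
ee_pos: [0.4846, 0.2179, 0.0734]
orientation: [1.88, 1.868, -0.596]
contact_force: [-0.3, -0.5, -1.0]
opening: 0.0482
```

Run:
```python
from h import *
st()
plan([.486,.204,.073],Rt(35),5)
plan([.486,.1542,.073],Rt(35),50)
```

```text
t 14.43 p [0.4846 0.2179 0.0734] z [-0.006 -0.574 -0.819] y [ 1.    -0.007 -0.002] F [-0.27 -0.53 -0.97] q [-1.13  0.72  0.47  1.82  0.16  1.09 -0.82] open 0.048
turn [-0.0003, 0.0001, 0.0007] maxdeg 0.03 mm 2.8
[[-0.0045, 0.0006, 0.0033], [-0.0045, 0.0006, 0.0033], [-0.0045, 0.0006, 0.0033], [-0.0045, 0.0006, 0.0033], [-0.0045, 0.0006, 0.0033]]
turn [-0.0, 0.0, 0.0001] maxdeg 0.0 mm 1.3
[[-0.0021, 0.0001, 0.0015], [-0.0021, 0.0001, 0.0015], [-0.0021, 0.0001, 0.0015], [-0.0021, 0.0001, 0.0015], [-0.0021, 0.0001, 0.0015], [-0.0021, 0.0001, 0.0015], [-0.0021, 0.0001, 0.0015], [-0.0021, 0.0001, 0.0015], [-0.0021, 0.0001, 0.0015], [-0.0021, 0.0001, 0.0015], [-0.0021, 0.0001, 0.0015], [-0.0021, 0.0001, 0.0015], [-0.0021, 0.0001, 0.0015], [-0.0021, 0.0001, 0.0015], [-0.0021, 0.0001, 0.0015], [-0.0021, 0.0001, 0.0015], [-0.0021, 0.0001, 0.0015], [-0.0021, 0.0001, 0.0015], [-0.0021, 0.0001, 0.0015], [-0.0021, 0.0001, 0.0015], [-0.0021, 0.0001, 0.0015], [-0.0021, 0.0001, 0.0015], [-0.0021, 0.0001, 0.0015], [-0.0021, 0.0001, 0.0015], [-0.0021, 0.0001, 0.0015], [-0.0021, 0.0001, 0.0015], [-0.0021, 0.0001, 0.0015], [-0.0021, 0.0001, 0.0015], [-0.0021, 0.0001, 0.0015], [-0.0021, 0.0001, 0.0015], [-0.0021, 0.0001, 0.0015], [-0.0021, 0.0001, 0.0015], [-0.0021, 0.0001, 0.0015], [-0.0021, 0.0001, 0.0015], [-0.0021, 0.0001, 0.0015], [-0.0021, 0.0001, 0.0015], [-0.0021, 0.0001, 0.0015], [-0.0021, 0.0001, 0.0015], [-0.0021, 0.0001, 0.0015], [-0.0021, 0.0001, 0.0015], [-0.0021, 0.0001, 0.0015], [-0.0021, 0.0001, 0.0015], [-0.0021, 0.0001, 0.0015], [-0.0021, 0.0001, 0.0015], [-0.0021, 0.0001, 0.0015], [-0.0021, 0.0001, 0.0015], [-0.0021, 0.0001, 0.0015], [-0.0021, 0.0001, 0.0015], [-0.0021, 0.0001, 0.0015], [-0.0021, 0.0001, 0.0015]]
```

>>> step_arm:
  jaw: [-0.1,-0.1,-0.1,-0.1,-0.1,-0.1,-0.1,-0.1,-0.1,-0.1,-0.1]
  travel:
    - [-0.0049,0,0.0034]
    - [-0.0049,0,0.0034]
    - [-0.0049,0,0.0034]
    - [-0.0049,0,0.0034]
    - [-0.0033,0,0.0023]
    - [-0.0033,0,0.0023]
    - [-0.0033,0,0.0023]
    - [-0.0033,0,0.0023]
    - [-0.0033,0,0.0023]
    - [-0.0033,0,0.0023]
    - [-0.0033,0,0.0023]
  turn:
    - [0,0,0]
    - [0,0,0]
    - [0,0,0]
    - [0,0,0]
    - [0,0,0]
    - [0,0,0]
    - [0,0,0]
    - [0,0,0]
    - [0,0,0]
    - [0,0,0]
    - [0,0,0]

```text
clock: 15.35
ee_pos: [0.4859, 0.1962, 0.0749]
orientation: [1.879, 1.872, -0.587]
contact_force: [-0.7, 6.2, 2.2]
opening: 0.0483
```

>>> step_arm:
  jaw: [-0.1,-0.1,-0.1,-0.1,-0.1,-0.1,-0.1,-0.1,-0.1,-0.1]
  travel:
    - [-0.0033,0,0.0023]
    - [-0.0033,0,0.0023]
    - [-0.0033,0,0.0023]
    - [-0.0033,0,0.0023]
    - [-0.0033,0,0.0023]
    - [-0.0033,0,0.0023]
    - [-0.0033,0,0.0023]
    - [-0.0033,0,0.0023]
    - [-0.0033,0,0.0023]
    - [-0.0033,0,0.0023]
  turn:
    - [0,0,0]
    - [0,0,0]
    - [0,0,0]
    - [0,0,0]
    - [0,0,0]
    - [0,0,0]
    - [0,0,0]
    - [0,0,0]
    - [0,0,0]
    - [0,0,0]

```text
clock: 16.18
ee_pos: [0.4862, 0.1765, 0.0749]
orientation: [1.879, 1.873, -0.586]
contact_force: [0.1, 6.4, 1.7]
opening: 0.0483
```

Run:
```python
from h import *
from bench import eyes
st()
f=eyes.grab_frame("top"); crop(f["image"],285,170,160,100,5,"pics/t10.png");pickle.dump(f,open("pics/t10.pkl","wb"))
```

```text
t 16.18 p [0.4862 0.1765 0.0749] z [-0.    -0.569 -0.822] y [ 1.    -0.003  0.001] F [0.09 6.38 1.72] q [-1.11  0.69  0.49  1.88  0.19  1.03 -0.79] open 0.048
```

View pics/t10.png

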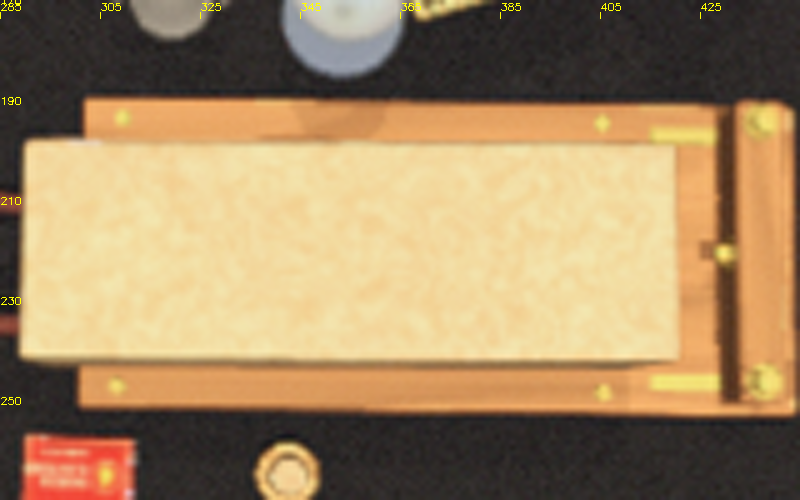

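The case is moving straight, and its lid edge is now at about column 420, with the fence at about column 430. I continue.

>>> step_arm:
  jaw: [-0.1,-0.1,-0.1,-0.1,-0.1,-0.1,-0.1,-0.1,-0.1,-0.1,-0.1]
  travel:
    - [-0.0033,0,0.0023]
    - [-0.0033,0,0.0023]
    - [-0.0033,0,0.0023]
    - [-0.0033,0,0.0023]
    - [-0.0033,0,0.0023]
    - [-0.0033,0,0.0023]
    - [-0.0033,0,0.0023]
    - [-0.0033,0,0.0023]
    - [-0.0033,0,0.0023]
    - [-0.0033,0,0.0023]
    - [-0.0033,0,0.0023]
  turn:
    - [0,0,0]
    - [0,0,0]
    - [0,0,0]
    - [0,0,0]
    - [0,0,0]
    - [0,0,0]
    - [0,0,0]
    - [0,0,0]
    - [0,0,0]
    - [0,0,0]
    - [0,0,0]

```text
clock: 17.15
ee_pos: [0.4861, 0.1539, 0.0749]
orientation: [1.878, 1.872, -0.586]
contact_force: [0.8, 5.5, 2.4]
opening: 0.0484
```

>>> step_arm:
  jaw: [-0.1,-0.1,-0.1,-0.1,-0.1,-0.1]
  travel:
    - [-0.0025,0,0.0017]
    - [-0.0025,0,0.0017]
    - [-0.0025,0,0.0017]
    - [-0.0025,0,0.0017]
    - [-0.0025,0,0.0017]
    - [-0.0025,0,0.0017]
  turn:
    - [0,0,0]
    - [0,0,0]
    - [0,0,0]
    - [0,0,0]
    - [0,0,0]
    - [0,0,0]

```text
clock: 17.65
ee_pos: [0.4859, 0.1446, 0.075]
orientation: [1.878, 1.872, -0.587]
contact_force: [-0.4, 4.6, 0.7]
opening: 0.0484
```

>>> step_arm:
  jaw: [-0.1,-0.1,-0.1,-0.1]
  travel:
    - [-0.0016,0,0.0012]
    - [-0.0016,0,0.0012]
    - [-0.0016,0,0.0012]
    - [-0.0016,0,0.0012]
  turn:
    - [0,0,0]
    - [0,0,0]
    - [0,0,0]
    - [0,0,0]

```text
clock: 17.98
ee_pos: [0.4855, 0.1391, 0.075]
orientation: [1.879, 1.87, -0.59]
contact_force: [0.1, 5.2, 1.1]
opening: 0.0484
```

Run:
```python
from h import *
from bench import eyes
st()
f=eyes.grab_frame("top"); crop(f["image"],285,170,160,100,5,"pics/t11.png");pickle.dump(f,open("pics/t11.pkl","wb"))
```

```text
t 17.98 p [0.4855 0.1391 0.075 ] z [-0.003 -0.572 -0.82 ] y [ 1.    -0.005  0.   ] F [0.07 5.19 1.06] q [-1.08  0.67  0.51  1.94  0.22  0.98 -0.77] open 0.048
```

View pics/t11.png

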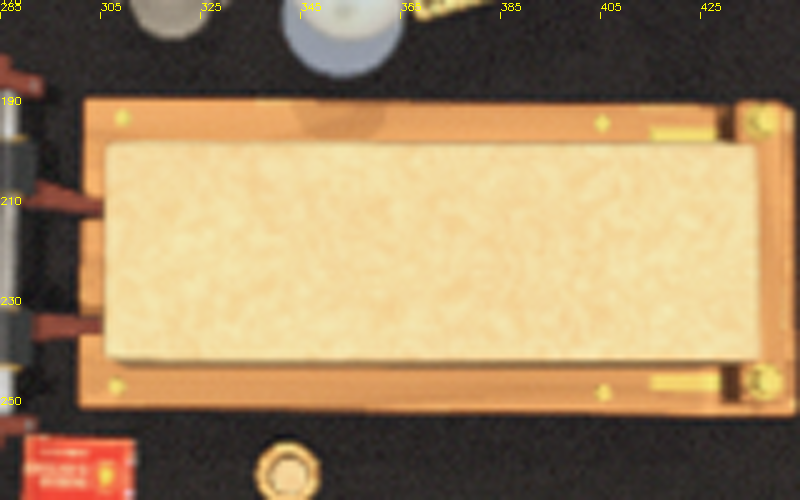

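>>> step_arm:
  jaw: [-0.1,-0.1,-0.1]
  travel:
    - [-0.0016,0,0.0012]
    - [-0.0016,0,0.0012]
    - [-0.0016,0,0.0012]
  turn:
    - [0,0,0]
    - [0,0,0]
    - [0,0,0]

```text
clock: 18.28
ee_pos: [0.4856, 0.1364, 0.0749]
orientation: [1.879, 1.87, -0.59]
contact_force: [-0.0, 5.7, 1.8]
opening: 0.0483
```

>>> step_arm:
  jaw: [-0.1,-0.1,-0.1]
  travel:
    - [-0.0012,0,0.0009]
    - [-0.0012,0,0.0009]
    - [-0.0012,0,0.0009]
  turn:
    - [0,0,0]
    - [0,0,0]
    - [0,0,0]

```text
clock: 18.53
ee_pos: [0.4856, 0.1344, 0.0749]
orientation: [1.879, 1.87, -0.589]
contact_force: [-0.7, 7.6, 1.4]
opening: 0.0485
```

>>> step_arm:
  jaw: [-0.1,-0.1,-0.1]
  travel:
    - [-0.0012,0,0.0009]
    - [-0.0012,0,0.0009]
    - [-0.0012,0,0.0009]
  turn:
    - [0,0,0]
    - [0,0,0]
    - [0,0,0]

```text
clock: 18.78
ee_pos: [0.4858, 0.1324, 0.0749]
orientation: [1.879, 1.87, -0.589]
contact_force: [-0.4, 7.1, 2.5]
opening: 0.0482
```

>>> step_arm:
  jaw: [-0.1,-0.1,-0.1]
  travel:
    - [-0.0012,0,0.0009]
    - [-0.0012,0,0.0009]
    - [-0.0012,0,0.0009]
  turn:
    - [0,0,0]
    - [0,0,0]
    - [0,0,0]

```text
clock: 19.03
ee_pos: [0.4859, 0.1313, 0.0747]
orientation: [1.879, 1.872, -0.587]
contact_force: [-1.2, 12.2, 6.4]
opening: 0.0481
```

>>> step_arm:
  jaw: [-0.1,-0.1,-0.1]
  travel:
    - [-0.001,0,0.0007]
    - [-0.001,0,0.0007]
    - [-0.001,0,0.0007]
  turn:
    - [0,0,0]
    - [0,0,0]
    - [0,0,0]

```text
clock: 19.28
ee_pos: [0.4859, 0.1312, 0.0747]
orientation: [1.879, 1.874, -0.584]
contact_force: [-2.8, 15.6, 9.2]
opening: 0.048
```

>>> step_arm:
  jaw: [-0.1,-0.1]
  travel:
    - [-0.001,0,0.0007]
    - [-0.001,0,0.0007]
  turn:
    - [0,0,0]
    - [0,0,0]

```text
clock: 19.45
ee_pos: [0.486, 0.1311, 0.0747]
orientation: [1.879, 1.875, -0.583]
contact_force: [-4.2, 19.3, 10.2]
opening: 0.0487
```

The case is at a hard stop: the force rose to 19 N with no further movement. I back off at once.

>>> step_arm:
  jaw: [-0.1,-0.1,-0.1,-0.1,-0.1,-0.1]
  travel:
    - [0.002,0,-0.0014]
    - [0.0025,0,-0.0017]
    - [0.0049,0,-0.0034]
    - [0.0082,0,-0.0057]
    - [0.0082,0,-0.0057]
    - [0,0,0]
  turn:
    - [0,0,0]
    - [0,0,0]
    - [0,0,0]
    - [0,0,0]
    - [0,0,0]
    - [0,0,0]

```text
clock: 19.95
ee_pos: [0.4851, 0.1418, 0.0744]
orientation: [1.878, 1.869, -0.593]
contact_force: [-0.9, -0.2, -0.3]
opening: 0.0482
```

Run:
```python
from h import *
from bench import eyes
st()
f=eyes.grab_frame("top"); crop(f["image"],285,170,160,100,5,"pics/t12.png");pickle.dump(f,open("pics/t12.pkl","wb"))
f=eyes.grab_frame("side"); crop(f["image"],270,220,150,140,5,"pics/s12.png")
```

```text
t 19.95 p [0.4851 0.1418 0.0744] z [-0.004 -0.573 -0.819] y [ 1.    -0.005 -0.001] F [-0.88 -0.16 -0.25] q [-1.08  0.67  0.51  1.93  0.22  0.99 -0.77] open 0.048
```

View pics/t12.png

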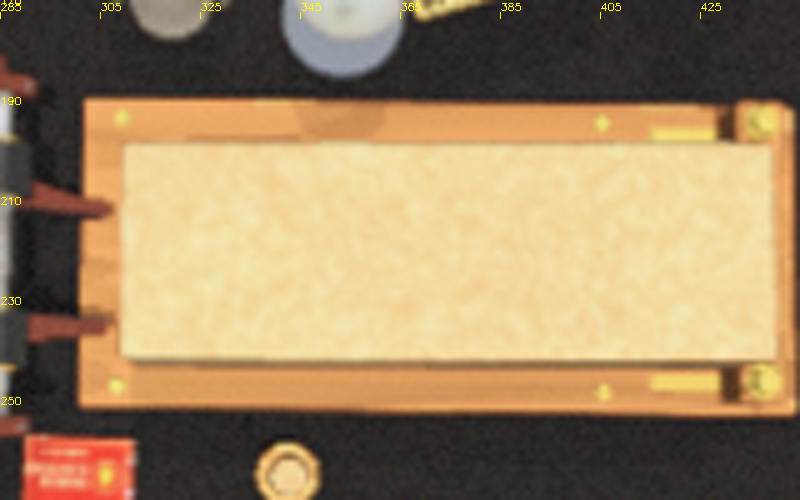

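View pics/s12.png

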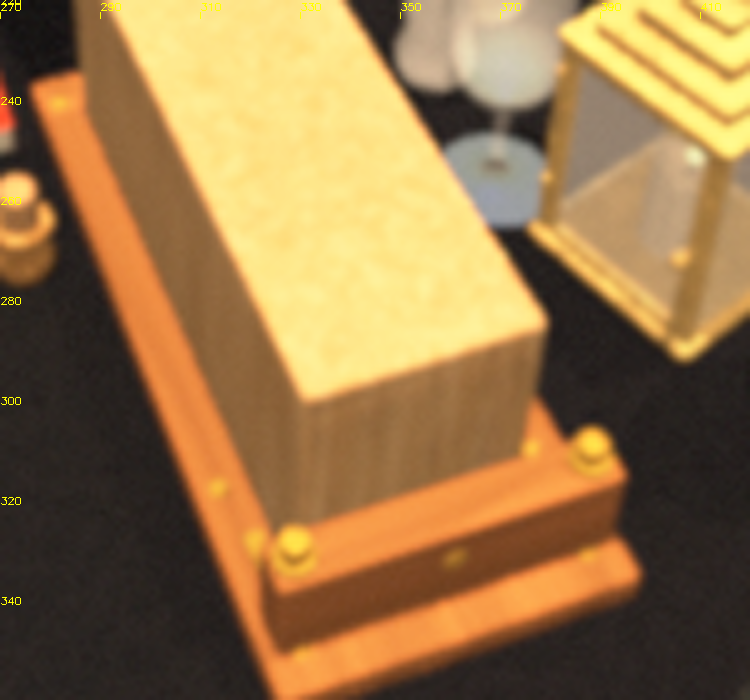

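Run:
```python
from h import *
t=pickle.load(open("pics/t12.pkl","rb")); s=pickle.load(open("pics/side0.pkl","rb"))
crop(s["image"],270,220,150,140,5,"pics/s0c.png")
A=[onz(t,p,.146) for p in [(439.2,198.8),(440.2,241.9),(309.6,198.4),(309.4,241.6)]]
A+=[onz(t,p,.066) for p in [(432.3,190.8),(432.7,250.5)]]
q=np.array([.4956,.1508]);e=np.array([np.sin(BA),-np.cos(BA)])
for X in A: d=X[:2]-q; print((d@e).round(4),(d@np.array([e[1]*-1,e[0]])).round(4))
```

```text
0.3265 0.042
0.3271 -0.0569
0.0283 0.0399
0.0295 -0.0591
0.3293 0.0728
0.328 -0.0755
```

View pics/s0c.png

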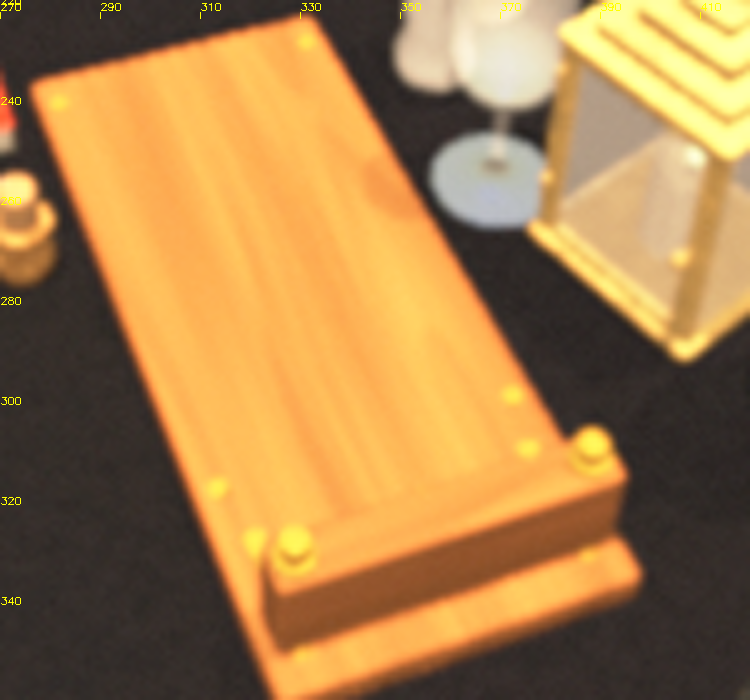

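The brass pin end now shows through the fence's back face at about (361, 331) in the side view. It wasn't visible there at the start, so the pin has been pressed in. The lid measures 326.5–327 mm along the board, against the fence at about 328 mm, and the case is square within 0.01 rad. I'll withdraw clear and hand in.

>>> step_arm:
  jaw: [-0.1,-0.1,-0.1,-0.1,-0.1,-0.1,-0.1,-0.1]
  travel:
    - [0.0164,0,-0.0115]
    - [0.0164,0,-0.0115]
    - [0.0164,0,-0.0115]
    - [0,0,0]
    - [0,0,0]
    - [0,0,0]
    - [0,0,0]
    - [0,0,0]
  turn:
    - [0,0,0]
    - [0,0,0]
    - [0,0,0]
    - [0,0,0]
    - [0,0,0]
    - [0,0,0]
    - [0,0,0]
    - [0,0,0]

```text
clock: 20.72
ee_pos: [0.4855, 0.1713, 0.0748]
orientation: [1.879, 1.868, -0.592]
contact_force: [0.3, 0.5, -0.4]
opening: 0.0479
```

Run:
```python
from h import *
from bench import eyes
st()
f=eyes.grab_frame("top"); cv2.imwrite("pics/t13.png",f["image"][:,:,::-1])
g=pickle.load(open("pics/t12.pkl","rb"))["image"]
print(np.abs(f["image"].astype(int)-g)[190:260,315:445].max())
```

```text
t 20.72 p [0.4855 0.1713 0.0748] z [-0.003 -0.573 -0.82 ] y [ 1.    -0.006 -0.   ] F [ 0.32  0.47 -0.42] q [-1.1   0.69  0.49  1.89  0.19  1.03 -0.79] open 0.048
15
```

View pics/t13.png

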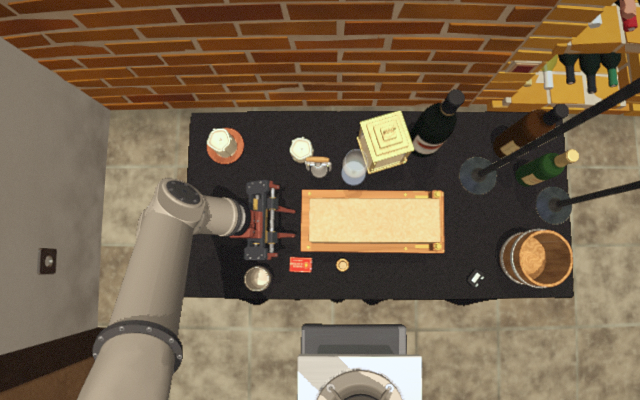

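The case is at rest against the fence, all the bystanders are where they started, and the gripper is clear at columns 245–295.

```bash
python3 -c "
from bench import order; print(order.hand_in())"
```

```text
the job is handed in; nothing more can be done
None
```

The case is lying on its side on the board, lid against the fence, and I handed the job in at about 21 s. No verdict was reported.

**What I did:** I slid the case upright with two fingertips about 35 mm above the chest until its foot stopped flush against the step. I then tipped it over the step with a push about 240 mm up. Finally I pushed it about 65 mm along the board to a hard stop at the fence and backed the arm off.

**Last checks:**
- **Position:** the top view puts the lid at 326.5–327 mm along the board and the fence at 328–329 mm. That 1–2 mm difference is within the camera calibration error.
- **Alignment:** the case is square to the board within about 0.01 rad and 8 mm off its centre line.
- **Pin:** its depth could not be measured directly. A brass spot now shows on the back of the fence where none was before, and the hard stop also suggests the pin is pressed in.
- **Surroundings:** the case stayed still after I withdrew, and the bystanders look unmoved.

**Forces:** sliding and tipping took about 3–7 N, with 14 N along the push when the foot met the step. In the last press against the fence the push reached 19 N along the board, and about 22 N in total with the vertical part. That is above the gentle 20 N guideline but below the 25 N limit, and I backed off straight away.

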